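# Steady the rocking cupping scale and put the bowl on it

## Task

The bench scale on the cupping table rocks, because one of its four levelling screws is wound too far up and its foot hangs clear of the table. Turn that screw's knob to bring its foot down until the scale sits level and firm, with its weight shared by all four feet, and let go of it; then set the white cupping bowl gently upright in the middle of the scale's pan and leave it there. Do not shove the scale out of its place, and leave the tin, the steel cup and the spoon where they are.

Things in the scene. Friction and masses are not known exactly. Their poses are not given: they have to be found in the camera images.
- scale: bench scale, loose on the table, 4 kg, at any yaw: aluminium plate 220 x 220 x 14 mm, its top 36 mm above the table; a levelling screw through each corner, 85 mm either way from the middle; low black display housing (top 48 mm up) at the middle of its -x edge. Origin at its middle, at table height when all knobs read 0; z up. Pressed over the short foot with a few newtons it rocks
- pan (a point): centre of the upper face of the scale's round steel pan, 128 mm across, flat, 48 mm above the table in the middle of the scale
- knob_a_mid (a point): middle of the knob on the levelling screw at the corner at +x, +y of the scale's frame: upright black fluted round knob, 44 mm across, 30 mm high (this point 15 mm below its top), gripped across from above at any yaw; 63 mm above the table and 27 mm above the plate when its joint reads 0; rises and sinks with its screw
- knob_a (a joint): turn of that knob, rad: grows clockwise seen from above, which lowers foot and knob by 6 mm a turn (0.95 mm a rad). Level and unrocking: opposite corners' readings (a and c, b and d) have equal sums, the short screw brought up to the others. Stays where it is left, takes about 0.1 N m to turn; range -9 to 5
- foot_a: foot of that screw: springy grey rubber disc 36 mm across (gives 0.4 mm under 10 N) on a 14 mm steel spindle; origin at the centre of its underside, so its height is its gap to the table (the table top is at z = 0)
- knob_b_mid (a point): middle of the knob on the levelling screw at the corner at -x, +y: upright black fluted round knob, 44 mm across, 30 mm high (this point 15 mm below its top), gripped across from above at any yaw; 63 mm above the table and 27 mm above the plate when its joint reads 0; rises and sinks with its screw
- knob_b (a joint): turn of that knob, rad: grows clockwise seen from above, which lowers foot and knob by 6 mm a turn (0.95 mm a rad). Level and unrocking: opposite corners' readings (a and c, b and d) have equal sums, the short screw brought up to the others. Stays where it is left, takes about 0.1 N m to turn; range -9 to 5
- foot_b: foot of that screw: springy grey rubber disc 36 mm across (gives 0.4 mm under 10 N) on a 14 mm steel spindle; origin at the centre of its underside, so its height is its gap to the table (the table top is at z = 0)
- knob_c_mid (a point): middle of the knob on the levelling screw at the corner at -x, -y: upright black fluted round knob, 44 mm across, 30 mm high (this point 15 mm below its top), gripped across from above at any yaw; 63 mm above the table and 27 mm above the plate when its joint reads 0; rises and sinks with its screw
- knob_c (a joint): turn of that knob, rad: grows clockwise seen from above, which lowers foot and knob by 6 mm a turn (0.95 mm a rad). Level and unrocking: opposite corners' readings (a and c, b and d) have equal sums, the short screw brought up to the others. Stays where it is left, takes about 0.1 N m to turn; range -9 to 5
- foot_c: foot of that screw: springy grey rubber disc 36 mm across (gives 0.4 mm under 10 N) on a 14 mm steel spindle; origin at the centre of its underside, so its height is its gap to the table (the table top is at z = 0)
- knob_d_mid (a point): middle of the knob on the levelling screw at the corner at +x, -y: upright black fluted round knob, 44 mm across, 30 mm high (this point 15 mm below its top), gripped across from above at any yaw; 63 mm above the table and 27 mm above the plate when its joint reads 0; rises and sinks with its screw
- knob_d (a joint): turn of that knob, rad: grows clockwise seen from above, which lowers foot and knob by 6 mm a turn (0.95 mm a rad). Level and unrocking: opposite corners' readings (a and c, b and d) have equal sums, the short screw brought up to the others. Stays where it is left, takes about 0.1 N m to turn; range -9 to 5
- foot_d: foot of that screw: springy grey rubber disc 36 mm across (gives 0.4 mm under 10 N) on a 14 mm steel spindle; origin at the centre of its underside, so its height is its gap to the table (the table top is at z = 0)
- bowl_mid (a point): white cupping bowl, black glazed inside, round: 92 mm across the rim, 54 mm at the base, 60 mm high, wall 8 mm thick with a nearly upright rim, 0.28 kg, empty; the point is on its axis, 30 mm above its underside. Pinched by the rim from above, one finger inside
- bowl: the same bowl, origin at the centre of its underside
- tin_mid (a point): bystander: closed round sample tin, 75 mm across, 88 mm high; point at its centre
- rinse_cup_mid (a point): bystander: plain steel rinse cup, 72 mm across, 98 mm high; point at its centre
- spoon_grip (a point): bystander: cupping spoon lying on the table, 170 mm long; point on its handle
Not all that is in view belongs to the job. Leave any orange look-alike of the bowl alone.

How it is judged:
By the outcome, as a careful person would: the job done as asked, in the order asked, and still so for the second after the job is handed in, with the robot touching nothing.
It also fails if it takes over 72 s, if anything falls off the work surface, if the arm or the gripper's body presses on something with over 40 N, if the wrist force passes 120 N, or if a joint passes its speed limit or range.

## Robot

A 6-joint arm with a two-finger parallel gripper is mounted at the origin on the work surface. World frame = base frame: x ahead of the robot, y to its left, z up, the work surface at z = 0. Lengths are in m, angles in rad, forces in N, time in s.
With the tool pointing down it reaches from about 0.35 to 0.925 m from the base axis. Payload 6.4 kg.
Tool frame: the origin (TCP) lies on the centre line of the jaws, within the pads' length; the fingertips stand manip.nose_length ahead of it and the grasp point (between the pads) lies 5 mm behind it (manip.nose_length is the distance from the TCP to the fingertips, in m); z points along the fingers, y is the line along which they close (so a half turn about z gives the same grasp; the last joint's range is limited). The gripper opens to 94 mm and grips with 3 to 60 N. Pads are 16 mm wide; open, the fingers measure 119 mm over their backs; the gripper's body (75 mm by 177 mm) begins 78 mm behind the grasp point.
Start: joints at [-1.514, 0.245, 1.558, -0, 1.339, -0.174], TCP at [0.149, -0.633, 0.219] pointing down, gripper open.
Joint ranges: [-3.13, 3.13], [-1.02, 2.26], [0.13, 2.54], [-0.95, 4.09], [0.21, 2.88], [-2.74, 2.74]. Speed limits (rad/s): [2.57, 2.57, 3.14, 3.14, 3.14, 3.14].

## Interface

Orientations are given as a 3x3 rotation matrix whose columns are the frame's x, y, z axes.
In Python, from rig import sense, imaging, manip gives the robot as it stands. The module is installed in compiled form; this text tells all that it offers.
- The arm moves only by the tool apply_moves, never from a script. Its argument "series" is a list of rows, each a list of 5 numbers: the finger opening in cm, from 0 to 9.4, then the shift along the tool's x, y, z in cm, then the turn about the tool's z in rad. A call has 1 to 20 rows; each row is the pose to reach, as a shift and turn from the pose commanded when the call began, along the tool's axes at that moment; what a row does not reach only later rows make up. A row lasts 1/8 s, in which the tool goes at most 62.5 mm and 10.7 degrees, less where a joint would pass 70% of its speed; a pose out of reach is approached as far as the arm can. A call with a gripper value outside its range is refused whole. The fingers move at their own pace and stop on an object; the grip force is fixed at half the most. Time passes only in rows, so rows that repeat a pose let the fingers close. It gives the time, the measured TCP pose, the force, the opening and the grip force at its end, in the units of the state.
- sense(): the state, without advancing time (a new reading comes with each control period).
- imaging.grab_frame(name): name is "scene" or "top"; returns the picture (400x640x3 uint8, blue, green, red); there is no depth.
- imaging.camera_params(name): a dict with "intrinsics" (3x3 intrinsics, pixels), "rvec" (rotation vector, rad) and "tvec" (3), from world to camera coordinates, as OpenCV has them. Camera axes: x right, y down, z forward; pixel columns grow to the right and rows downward; lengths in m; the calibration is good to about 2 mm. A picture is of the moment at which its call begins. camera_params takes no time and is no camera call.
- manip.hand_in(): hands the job in; it is judged then, once.
The state is a dict: "clock": time; "q": joint angles; "dq": joint speeds; "tau": joint torques, N m; "position": TCP position; "eef_rot": TCP orientation; "ft_force": force on the tool from outside, world axes, zero at the start; "torque": the same for the moment, N m; "gripper_width": finger opening in m; "grasp_force": force on a finger pad.
Only numpy, scipy, OpenCV 4.12 (cv2) and the standard library are available. Lean on these libraries where they do the work, as an engineer would, in place of code of your own. Each camera call takes 0.05 s, during which the arm holds its last target. There are 200 camera calls.

## Working session

There is one attempt and no reset: what is moved stays moved. The work goes in short steps, Python scripts to look and compute and a tool call to move; the robot and the scene stay as the last step left them, time stands still between calls to the robot, and variables do not carry over. Pictures are saved under pics/ and viewed, at most 10 in all, crops included, and the job is handed in when it is done.

Besides the shell and the picture viewer there is one more tool, called after "Request:" by a JSON object that holds its "method" and its "body". apply_moves: Moves the arm, as the interface text tells. Its arguments: {"type":"object","properties":{"series":{"type":"array"}},"required":["series"]}

```bash
mkdir -p pics
cat > h.py <<'E'
import numpy as np, cv2
from rig import sense, imaging, manip
def cam(n):
    p=imaging.camera_params(n); R=cv2.Rodrigues(np.array(p["rvec"],float))[0]
    return np.array(p["intrinsics"],float),R,np.array(p["tvec"],float).ravel()
def proj(n,P):
    K,R,t=cam(n); c=K@(R@np.array(P,float).reshape(-1,3).T+t[:,None]); return (c[:2]/c[2]).T
def ray(n,uv,z):
    K,R,t=cam(n); C=-R.T@t; out=[]
    for u,v in np.array(uv,float).reshape(-1,2):
        d=R.T@np.linalg.solve(K,[u,v,1]); out.append(C+d*(z-C[2])/d[2])
    return np.array(out)
E
python3 - <<'E'
from h import *
for n in("scene","top"):
    cv2.imwrite(f"pics/{n}0.png",imaging.grab_frame(n))
    K,R,t=cam(n); print(n,(-R.T@t).round(3),K[0,0],R[2].round(2))
s=sense(); print(s["clock"],s["position"],s["eef_rot"],manip.nose_length,s["ft_force"])
E
```

```text
scene [ 1.466 -0.196  0.709] 415.083764739102 [-0.8   0.18 -0.57]
top [0.416 0.025 1.257] 410.9124842469085 [ 0.1   0.01 -0.99]
0.1 [ 0.14866154 -0.63222916  0.21843162] [[ 9.73488114e-01  2.28737584e-01 -9.83520340e-05]
 [ 2.28737384e-01 -9.73486488e-01  1.80732382e-03]
 [ 3.17658507e-04 -1.78190504e-03 -9.99998362e-01]] 0.014 [-0.35666413  0.60461401  0.59428139]
```

View pics/scene0.png

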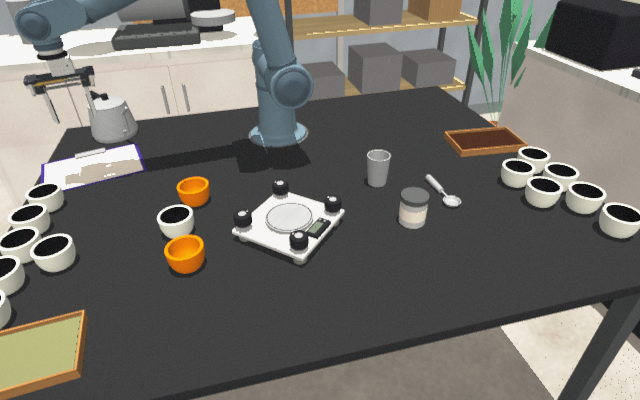

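View pics/top0.png

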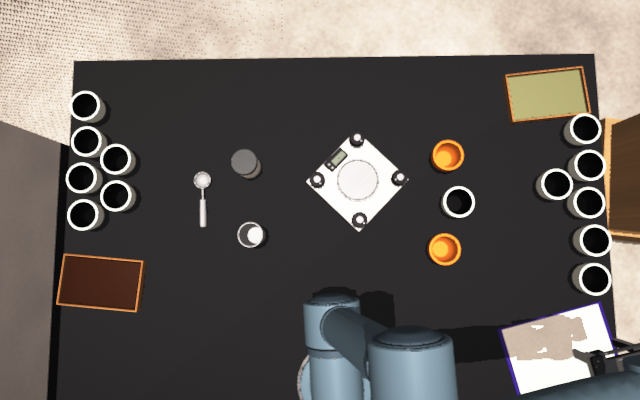

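The white bowl is at top px (459,202), between two orange ones. The scale is at (357,181) with knobs at about (357,140), (400,178), (359,219) and (317,179), and its display faces up-left. Next I'll zoom in and measure the knobs.

Run:
```python
from h import *
acc={}
for n in("scene","top"):
    acc[n]=np.mean([imaging.grab_frame(n).astype(float) for _ in range(3)],0).astype(np.uint8)
a=acc["scene"][172:270,225:353]; cv2.imwrite("pics/s1.png",cv2.resize(a,None,fx=6,fy=6,interpolation=cv2.INTER_CUBIC))
b=acc["top"][125:240,300:415]; b=cv2.resize(b,None,fx=5,fy=5,interpolation=cv2.INTER_CUBIC);cv2.imwrite("pics/t1.png",b)
# plate from top: white
g=cv2.cvtColor(acc["top"],cv2.COLOR_BGR2GRAY)
m=np.zeros_like(g); m[125:240,300:415]=(g[125:240,300:415]>120)*255
cn=max(cv2.findContours(m,0,2)[0],key=cv2.contourArea)
r=cv2.minAreaRect(cn); print(r)
print("scale corners",ray("top",cv2.boxPoints(r),.036).round(4).tolist(), ray("top",[r[0]],.036))
# bowl rim
m=np.zeros_like(g); m[180:225,435:480]=(g[180:225,435:480]>140)*255
cn=max(cv2.findContours(m,0,2)[0],key=cv2.contourArea)
c,rad=cv2.minEnclosingCircle(cn); e=cv2.fitEllipse(cn); print(c,rad,e,"bowl",ray("top",[e[0]],.06))
```

```text
((356.891845703125, 180.1409912109375), (74.03450012207031, 73.34623718261719), 43.4925651550293)
scale corners [[0.5959, 0.0912, 0.036], [0.7573, -0.0631, 0.036], [0.5992, -0.221, 0.036], [0.4418, -0.0671, 0.036]] [[ 0.59753135 -0.0651067   0.036     ]]
(458.69049072265625, 201.2142791748047) 16.366395950317383 ((458.5845947265625, 201.4398956298828), (30.861074447631836, 32.02840042114258), 116.18418884277344) bowl [[ 0.52790155 -0.358446    0.06      ]]
```

View pics/s1.png

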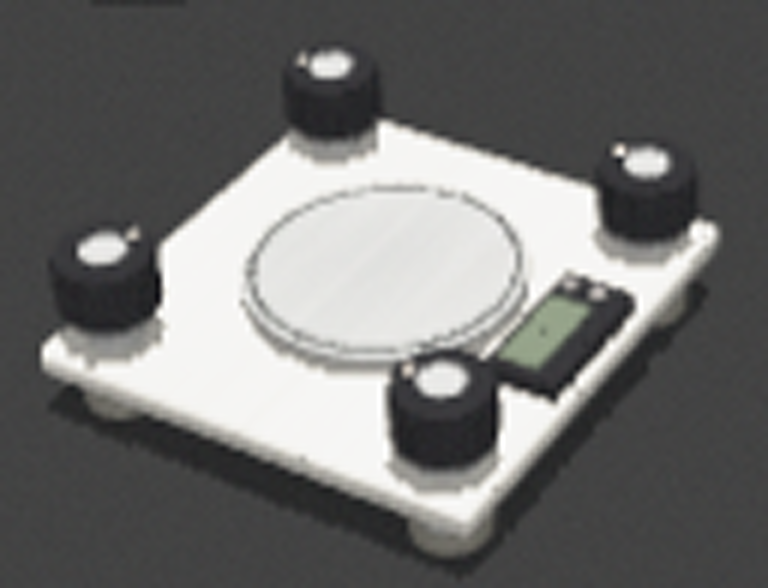

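View pics/t1.png

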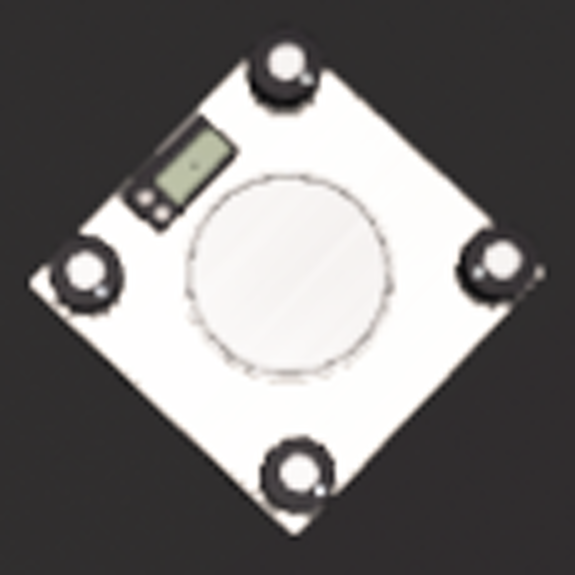

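Knobs b, c and d all have their marks pointing the same way. Knob a (scene left, top right at about (400,177)) differs, by roughly 110° clockwise, which means it sits about 4.4 rad too far up. I'll refine the positions and mark angles.

```bash
cat >> h.py <<'E'
def marks(N=6,zs={}):
    g=np.mean([imaging.grab_frame("top").astype(float).mean(2) for _ in range(N)],0)
    f=5; out={}
    for k,(x,y) in dict(a=(400,177.5),b=(357,138.5),c=(317,179.5),d=(359.5,219.5)).items():
        x0,y0=int(x)-9,int(y)-9
        p=cv2.resize(g[y0:y0+19,x0:x0+19].astype(np.float32),None,fx=f,fy=f,interpolation=cv2.INTER_CUBIC)
        lab=cv2.connectedComponentsWithStats((p>145).astype(np.uint8))
        best=min(range(1,lab[0]),key=lambda i:np.hypot(*(lab[3][i]-[47,47]))-(.0 if lab[2][i][4]>60 else -99))
        c=lab[3][best]
        full=(c+.5)/f-.5+[x0,y0]
        z=zs.get(k,.078); top=ray("top",[full],z)[0]
        # mark: brightest at radius 13-19mm by polar scan in world
        th=np.radians(np.arange(0,360,2)); sc=[]
        for r in np.arange(.010,.019,.001):
            uv=proj("top",np.c_[top[0]+r*np.cos(th),top[1]+r*np.sin(th),np.full(len(th),z)]).astype(np.float32)
            sc.append(cv2.remap(g.astype(np.float32),uv[:,:1],uv[:,1:],cv2.INTER_CUBIC)[:,0])
        s=np.array(sc); s=s[3:7].mean(0); i=s.argmax()
        ii=np.arange(i-12,i+13)%180; w=np.clip(s[ii]-np.median(s),0,None); w=w*(w>w.max()*.3)
        ang=2*(i+(w*np.arange(-12,13)).sum()/w.sum())
        out[k]=(top.round(4),lab[2][best][4]/25,round(ang,1),s[i].round(0),np.median(s).round(0))
    return out
E
python3 - <<'E'
from h import *
r=marks(zs=dict(a=.082))
for k in r: print(k,*r[k])
print("bcd plane centre",(r['b'][0]+r['d'][0])/2)
s=sense();print(s['clock'])
E
```

```text
a [ 0.5992 -0.1848  0.082 ] 46.12 117.1 205.0 60.0
b [ 0.7181 -0.0651  0.078 ] 44.88 227.8 197.0 63.0
c [0.5958 0.0538 0.078 ] 49.12 215.9 206.0 69.0
d [ 0.4775 -0.0683  0.078 ] 50.08 228.3 246.0 68.0
bcd plane centre [ 0.5978 -0.0667  0.078 ]
0.7
```

Request:
{"method": "apply_moves", "body": {"series": [[6.6,5.4,-3.3,0,-0.18],[6.6,10.8,-6.6,0,-0.36],[6.6,16.2,-9.9,0,-0.54],[6.6,21.6,-13.3,0,-0.72],[6.6,27,-16.6,0,-0.9],[6.6,32.4,-19.9,0,-1.08],[6.6,37.9,-23.3,0,-1.26],[6.6,43.3,-26.6,0,-1.44],[6.6,48.7,-29.9,0,-1.62],[6.6,54.1,-33.2,0,-1.8],[6.6,54.1,-33.2,2,-1.98],[6.6,54.1,-33.2,4,-2.16],[6.6,54.1,-33.2,6,-2.34],[6.6,54.1,-33.2,8,-2.52],[6.6,54.1,-33.2,8,-2.7],[6.6,54.1,-33.2,8,-2.88],[6.6,54.1,-33.2,8,-3.06],[6.6,54.1,-33.2,8,-3.24],[6.6,54.1,-33.2,8,-3.24],[6.6,54.1,-33.2,8,-3.24]]}}

```text
clock: 3.2
position: [0.5994, -0.1858, 0.1395]
eef_rot: [[-0.947, -0.321, 0.0], [-0.321, 0.947, -0.0], [-0.0, -0.0, -1.0]]
ft_force: [-1.1, 0.1, 0.2]
gripper_width: 0.0656
grasp_force: 0.0
```

Run:
```python
from h import *
s=sense(); print(s['clock'],s['q'].round(3) if hasattr(s['q'],'round') else s['q'],s['position'],np.array(s['eef_rot']).round(3).tolist(),s['ft_force'])
d=np.array([.5992,-.1848,.064])-s['position']; print((np.array(s['eef_rot']).T@d*100).round(2))
f=imaging.grab_frame("scene")[110:270,200:360]; cv2.imwrite("pics/s2.png",cv2.resize(f,None,fx=3.7,fy=3.7,interpolation=cv2.INTER_CUBIC))
```

```text
3.2 [-0.481  0.274  1.676  0.     1.191 -2.379] [ 0.59943435 -0.18582007  0.13950479] [[-0.947, -0.321, 0.0], [-0.321, 0.947, -0.0], [-0.0, -0.0, -1.0]] [-1.12033977  0.07523207  0.24944233]
[-0.01  0.1   7.55]
```

View pics/s2.png

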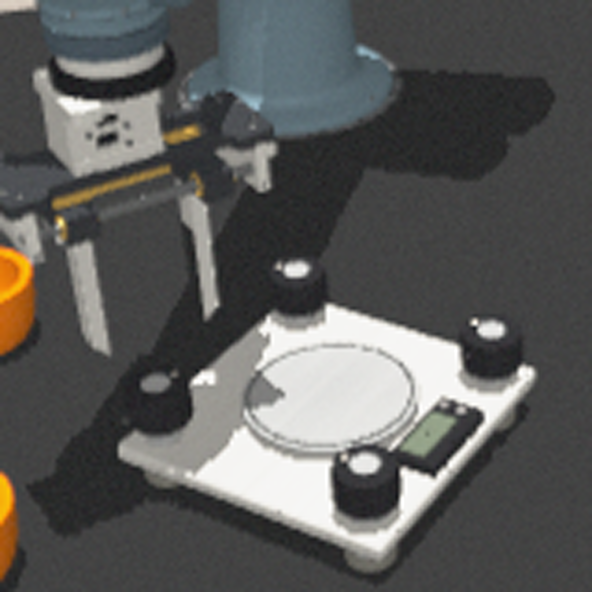

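The jaws are poised over knob a (crop px 160,390), with the fingers straddling it. Now I'll descend and grip.

Request:
{"method": "apply_moves", "body": {"series": [[6.6,0,0.1,3,0],[6.6,0,0.1,5.5,0],[6.6,0,0.1,7.0,0],[6.6,0,0.1,7.5,0],[6.6,0,0.1,7.5,0],[5.0,0,0.1,7.5,0],[4.6,0,0.1,7.5,0],[4.2,0,0.1,7.5,0],[4.0,0,0.1,7.5,0],[4.0,0,0.1,7.5,0]]}}

```text
clock: 4.5
position: [0.6007, -0.188, 0.0661]
eef_rot: [[-0.946, -0.323, 0.005], [-0.323, 0.946, -0.006], [-0.002, -0.007, -1.0]]
ft_force: [1.2, -8.7, -1.2]
gripper_width: 0.0433
grasp_force: 30.0
```

Request:
{"method": "apply_moves", "body": {"series": [[4.0,0,-0.15,0,0],[4.0,0,-0.3,0,0],[4.0,0,-0.3,0,0]]}}

```text
clock: 4.88
position: [0.6008, -0.1884, 0.0654]
eef_rot: [[-0.946, -0.323, 0.002], [-0.323, 0.946, -0.001], [-0.001, -0.002, -1.0]]
ft_force: [0.7, -3.1, 2.4]
gripper_width: 0.0435
grasp_force: 30.0
```

Request:
{"method": "apply_moves", "body": {"series": [[4.0,0,0,0.01,0.1],[4.0,0,0,0.03,0.25],[4.0,0,0,0.04,0.4],[4.0,0,0,0.06,0.55],[4.0,0,0,0.07,0.7],[4.0,0,0,0.08,0.85],[4.0,0,0,0.1,1.0],[4.0,0,0,0.1,1.0]]}}

```text
clock: 5.88
position: [0.6004, -0.1906, 0.0647]
eef_rot: [[-0.783, 0.622, 0.001], [0.622, 0.783, -0.006], [-0.005, -0.004, -1.0]]
ft_force: [-1.5, -9.7, 2.9]
gripper_width: 0.0436
grasp_force: 30.0
```

Run:
```python
from h import *
s=sense(); print(s['q'][5],s['position'],np.array(s['ft_force']).round(2),np.array(s['torque']).round(3))
```

```text
-1.3822319233004812 [ 0.60044891 -0.19063323  0.06468534] [-1.52 -9.67  2.94] [-1.782  0.212 -0.102]
```

Request:
{"method": "apply_moves", "body": {"series": [[6.0,0,0,0,0],[6.0,0,0,0,0],[6.0,0,0,0,0]]}}

```text
clock: 6.25
position: [0.5996, -0.1869, 0.0629]
eef_rot: [[-0.784, 0.621, -0.001], [0.621, 0.784, 0.001], [0.001, 0.0, -1.0]]
ft_force: [1.5, -0.6, 0.4]
gripper_width: 0.0599
grasp_force: 0.0
```

Run:
```python
from h import *
s=sense(); R=np.array(s['eef_rot']);print(s['position'],R.round(3).tolist(),np.array(s['ft_force']).round(2))
print((R.T@(np.array([.5985,-.189,.065])-s['position'])*100).round(2))
r=marks(zs=dict(a=.081))
for k in r: print(k,*r[k])
```

```text
[ 0.59964795 -0.18690969  0.0629233 ] [[-0.784, 0.621, -0.001], [0.621, 0.784, 0.001], [0.001, 0.0, -1.0]] [ 1.5  -0.59  0.37]
[-0.04 -0.24 -0.21]
a [ 0.6181 -0.1832  0.081 ] 6.76 87.8 151.0 136.0
b [ 0.7182 -0.0649  0.078 ] 40.0 227.8 175.0 53.0
c [0.5968 0.0545 0.078 ] 41.68 215.6 186.0 55.0
d [ 0.4775 -0.0682  0.078 ] 45.8 228.2 224.0 58.0
```

Request:
{"method": "apply_moves", "body": {"series": [[6.0,0,-0.15,-0.15,0],[5.0,0,-0.15,-0.15,0],[4.5,0,-0.15,-0.15,0],[4.2,0,-0.15,-0.15,0],[4.0,0,-0.15,-0.15,0],[4.0,0,-0.15,-0.15,0]]}}

```text
clock: 7.3
position: [0.5987, -0.1895, 0.065]
eef_rot: [[-0.783, 0.621, -0.001], [0.621, 0.783, -0.001], [0.0, -0.001, -1.0]]
ft_force: [-4.0, -3.4, 1.1]
gripper_width: 0.0438
grasp_force: 30.0
```

Request:
{"method": "apply_moves", "body": {"series": [[4.0,0,0,0.01,0.1],[4.0,0,0,0.03,0.25],[4.0,0,0,0.04,0.4],[4.0,0,0,0.06,0.55],[4.0,0,0,0.07,0.7],[4.0,0,0,0.08,0.85],[4.0,0,0,0.1,1.0],[4.0,0,0,0.1,1.0]]}}

```text
clock: 8.3
position: [0.5984, -0.1897, 0.064]
eef_rot: [[0.101, 0.995, -0.002], [0.995, -0.101, -0.001], [-0.001, -0.002, -1.0]]
ft_force: [-4.7, -3.7, 2.1]
gripper_width: 0.0434
grasp_force: 30.0
```

Run:
```python
from h import *
s=sense(); print(s['q'][5],s['position'],np.array(s['ft_force']).round(2),np.array(s['torque']).round(3))
```

```text
-0.38461120151025235 [ 0.59838937 -0.18967423  0.06401355] [-4.66 -3.68  2.06] [-0.764  0.942 -0.093]
```

Request:
{"method": "apply_moves", "body": {"series": [[4.0,-0.12,-0.14,0.01,0.1],[4.0,-0.12,-0.14,0.03,0.25],[4.0,-0.12,-0.14,0.04,0.4],[4.0,-0.12,-0.14,0.06,0.55],[4.0,-0.12,-0.14,0.07,0.7],[4.0,-0.12,-0.14,0.08,0.85],[4.0,-0.12,-0.14,0.1,1.0],[4.0,-0.12,-0.14,0.11,1.15],[4.0,-0.12,-0.14,0.13,1.3],[4.0,-0.12,-0.14,0.14,1.45],[4.0,-0.12,-0.14,0.15,1.6],[4.0,-0.12,-0.14,0.16,1.7],[4.0,-0.12,-0.14,0.16,1.7]]}}

```text
clock: 9.93
position: [0.5979, -0.1892, 0.0629]
eef_rot: [[0.974, -0.226, 0.0], [-0.226, -0.974, 0.002], [-0.0, -0.002, -1.0]]
ft_force: [-2.6, 2.6, 6.2]
gripper_width: 0.0437
grasp_force: 30.0
```

Run:
```python
from h import *
s=sense(); print(s['q'][5],s['position'],np.array(s['ft_force']).round(2),np.array(s['torque']).round(3))
```

```text
1.3107017156272887 [ 0.59788168 -0.18923609  0.06289929] [-2.62  2.58  6.16] [ 0.515  0.514 -0.105]
```

Request:
{"method": "apply_moves", "body": {"series": [[6.6,0,0,0,0],[6.6,0,0,0,0],[6.6,0,0,-2,0],[6.6,0,0,-5,0],[6.6,0,0,-8,0],[6.6,0,5,-8,0],[6.6,0,10,-8,0],[6.6,0,15,-8,0],[6.6,0,17,-8,0],[6.6,0,17,-8,0]]}}

```text
clock: 11.18
position: [0.559, -0.3562, 0.1431]
eef_rot: [[0.974, -0.229, 0.001], [-0.229, -0.974, -0.0], [0.001, 0.0, -1.0]]
ft_force: [-0.3, 0.2, 0.0]
gripper_width: 0.0662
grasp_force: 0.0
```

Run:
```python
from h import *
s=sense(); R=np.array(s['eef_rot']);print(s['q'][5],s['position'],np.array(s['ft_force']).round(2))
r=marks(zs=dict(a=.079))
for k in r: print(k,*r[k])
f=imaging.grab_frame("top")[125:240,300:415]; t=cv2.resize(f,None,fx=5,fy=5,interpolation=cv2.INTER_CUBIC)
cv2.imwrite("pics/t3.png",t)
```

```text
1.0631064584497942 [ 0.55899246 -0.35622835  0.1430791 ] [-0.27  0.21  0.02]
a [ 0.5999 -0.1865  0.079 ] 40.6 265.9 172.0 46.0
b [ 0.7189 -0.0641  0.078 ] 35.08 229.5 154.0 46.0
c [0.5968 0.0546 0.078 ] 39.36 216.0 177.0 50.0
d [ 0.4783 -0.0672  0.078 ] 40.0 228.2 207.0 51.0
```

View pics/t3.png

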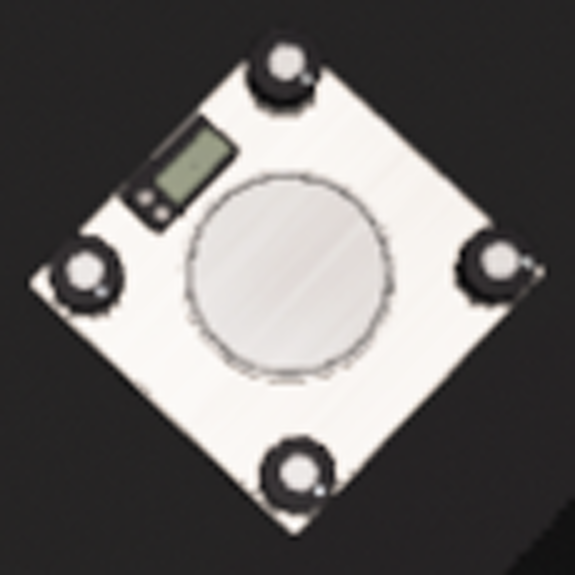

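Knob a's mark is now at 266°, against about 228/216/228° for the others, so it needs roughly 0.5 rad more. I'll regrip and finish it.

Run:
```python
from h import *
for k,d,m in(("b",(441,380),(407,370)),("c",(648,162),(619,151)),("d",(331,65),(303,60))):
    p=[((np.array(q)+.5)/6-.5)+[225,172] for q in(d,m)]
    P=ray("scene",p,.078); v=P[1]-P[0]; print(k,P[0].round(4),np.degrees(np.arctan2(v[1],v[0]))%360,np.hypot(*v[:2]))
s=sense();R=np.array(s['eef_rot']);print((R.T@(np.array([.5983,-.189,.0635])-s['position'])*100).round(2))
```

```text
b [ 0.7176 -0.0694  0.078 ] 230.72275822892075 0.015213831593064551
c [0.5947 0.0501 0.078 ] 220.72133962216637 0.015499226458329029
d [ 0.4773 -0.072   0.078 ] 236.51702423095549 0.014460506883520477
[  0.06 -16.98   7.89]
```

Request:
{"method": "apply_moves", "body": {"series": [[6.6,0,-6,0,0],[6.6,0,-12,0,0],[6.6,0.06,-17,0,0],[6.6,0.06,-17,2,0],[6.6,0.06,-17,5,0],[6.6,0.06,-17,7.8,0],[6.6,0.06,-17,7.8,0],[5.0,0.06,-17,7.8,0],[4.5,0.06,-17,7.8,0],[4.2,0.06,-17,7.8,0],[4.0,0.06,-17,7.8,0],[4.0,0.06,-17,7.8,0],[4.0,0.06,-17,7.81,0.1],[4.0,0.06,-17,7.82,0.2],[4.0,0.06,-17,7.83,0.3],[4.0,0.06,-17,7.84,0.4],[4.0,0.06,-17,7.84,0.45],[4.0,0.06,-17,7.84,0.45],[4.0,0.06,-17,7.84,0.45]]}}

```text
clock: 13.9
position: [0.599, -0.1902, 0.0654]
eef_rot: [[0.778, -0.628, 0.002], [-0.628, -0.778, -0.0], [0.002, -0.001, -1.0]]
ft_force: [1.4, 3.0, 7.2]
gripper_width: 0.0436
grasp_force: 30.0
```

Request:
{"method": "apply_moves", "body": {"series": [[6.6,0,0,0,0],[6.6,0,0,0,0],[6.6,0,0,-2,0],[6.6,0,0,-5,0],[6.6,0,0,-8,0],[6.6,5,5,-8,0],[6.6,5,10,-8,0],[6.6,6,15,-8,0],[6.6,6,17,-8,0],[6.6,6,17,-8,0]]}}

```text
clock: 15.15
position: [0.5377, -0.3607, 0.1447]
eef_rot: [[0.777, -0.63, 0.001], [-0.63, -0.777, -0.0], [0.001, -0.0, -1.0]]
ft_force: [0.5, -0.5, -0.2]
gripper_width: 0.0658
grasp_force: 0.0
```

Run:
```python
from h import *
s=sense(); R=np.array(s['eef_rot']);print(s['clock'],s['q'],s['position'],R.round(3).tolist())
r=marks(zs=dict(a=.078))
for k in r: print(k,*r[k])
```

```text
15.15 [-7.65756667e-01  3.11012533e-01  1.62003489e+00  2.14201200e-04
  1.20994848e+00  1.48599304e+00] [ 0.53768191 -0.36068773  0.14466706] [[0.777, -0.63, 0.001], [-0.63, -0.777, -0.0], [0.001, -0.0, -1.0]]
a [ 0.6    -0.1857  0.078 ] 37.56 242.5 178.0 45.0
b [ 0.7188 -0.064   0.078 ] 35.0 229.7 153.0 45.0
c [0.5958 0.0539 0.078 ] 43.08 216.3 209.0 54.0
d [ 0.4785 -0.0669  0.078 ] 39.84 227.8 202.0 52.0
```

Run:
```python
from h import *
g=cv2.imread("pics/scene0.png"); hsv=cv2.cvtColor(g,cv2.COLOR_BGR2HSV)
m=((hsv[...,2]>110)&(hsv[...,1]<70)).astype(np.uint8)*255; m[:, :152]=0;m[:,200:]=0;m[:200]=0;m[245:]=0
# inner dark opening of bowl = hole
cs,h=cv2.findContours(m,cv2.RETR_CCOMP,cv2.CHAIN_APPROX_NONE)
for c,hh in zip(cs,h[0]):
    if cv2.contourArea(c)>100:
        P=ray("scene",c.reshape(-1,2),.06)[:,:2].astype(np.float32)
        print(hh[3],cv2.contourArea(c),cv2.boundingRect(c),cv2.minEnclosingCircle(P), cv2.fitEllipse(P))
s=sense();R=np.array(s['eef_rot']);print((R.T@(np.array([.527,-.361-.042,.12])-s['position'])*100).round(2))
```

```text
-1 949.5 (156, 204, 38, 35) ((0.5528198480606079, -0.36307480931282043), 0.07404635846614838) ((0.5499473810195923, -0.3596000075340271), (0.0916346088051796, 0.14799143373966217), 98.8449478149414)
0 378.5 (159, 206, 31, 18) ((0.5270763635635376, -0.362808495759964), 0.03938641771674156) ((0.5272038578987122, -0.3630378842353821), (0.07458655536174774, 0.07569441199302673), 38.81479263305664)
[1.85 4.18 2.4 ]
```

Request:
{"method": "apply_moves", "body": {"series": [[5.4,1,2,0,-0.15],[5.4,1.85,4.2,0,-0.3],[5.4,1.85,4.2,0,-0.45],[5.4,1.85,4.2,1,-0.6],[5.4,1.85,4.2,3,-0.68],[5.4,1.85,4.2,5,-0.68],[5.4,1.85,4.2,5,-0.68]]}}

```text
clock: 16.32
position: [0.5253, -0.4028, 0.0914]
eef_rot: [[1.0, 0.0, -0.003], [0.0, -1.0, 0.003], [-0.003, -0.003, -1.0]]
ft_force: [-0.5, 0.3, -0.1]
gripper_width: 0.0539
grasp_force: 0.0
```

Run:
```python
from h import *
s=sense(); R=np.array(s['eef_rot']);print(s['position'],R.round(3).tolist())
f=imaging.grab_frame("scene")[120:270,120:320]; cv2.imwrite("pics/s4.png",cv2.resize(f,None,fx=4,fy=4,interpolation=cv2.INTER_CUBIC))
```

```text
[ 0.52525196 -0.40276184  0.09144645] [[1.0, 0.0, -0.003], [0.0, -1.0, 0.003], [-0.003, -0.003, -1.0]]
```

View pics/s4.png

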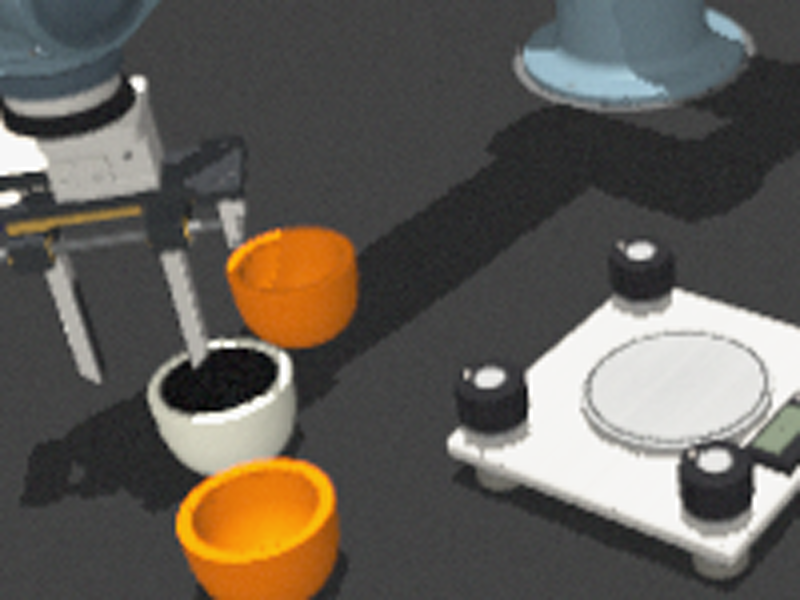

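The right finger (px 200,360) is above the bowl's opening and the left finger (95,380) is outside it. I'll go down and pinch the rim.

Request:
{"method": "apply_moves", "body": {"series": [[5.4,0.15,0,2,0],[5.4,0.15,0,4,0],[5.4,0.15,0,4.3,0],[5.4,0.15,0,4.3,0],[3.0,0.15,0,4.3,0],[1.8,0.15,0,4.3,0],[1.2,0.15,0,4.3,0],[0.8,0.15,0,4.3,0],[0.5,0.15,0,4.3,0],[0.5,0.15,0,4.3,0],[0.5,0.15,0,4.3,0]]}}

```text
clock: 17.75
position: [0.5273, -0.4038, 0.0512]
eef_rot: [[1.0, 0.001, -0.001], [0.001, -1.0, 0.001], [-0.001, -0.001, -1.0]]
ft_force: [-3.2, 3.2, 5.0]
gripper_width: 0.0092
grasp_force: 29.0
```

Request:
{"method": "apply_moves", "body": {"series": [[0.5,0,0,-0.5,0],[0.5,0,0,-1.5,0],[0.5,0,0,-4,0],[0.5,0,0,-7,0],[0.5,0,0,-10,0],[0.5,0,0,-12,0],[0.5,0,0,-12,0]]}}

```text
clock: 18.62
position: [0.5284, -0.4053, 0.173]
eef_rot: [[1.0, 0.001, 0.003], [0.001, -1.0, -0.003], [0.003, 0.003, -1.0]]
ft_force: [0.4, -0.4, -2.4]
gripper_width: 0.009
grasp_force: 30.5
```

Request:
{"method": "apply_moves", "body": {"series": [[0.5,0.4,-1.5,0,0],[0.5,1.1,-4.5,0,0],[0.5,1.9,-8,0,0],[0.5,2.8,-11.5,0,0],[0.5,3.6,-15,0,0],[0.5,4.5,-18.5,0,0],[0.5,5.3,-22,0,0],[0.5,6.1,-25,0,0],[0.5,6.7,-27.5,0,0],[0.5,7.0,-29,0,0],[0.5,7.1,-29.3,0,0],[0.5,7.1,-29.3,0,0],[0.5,7.1,-29.3,0,0]]}}

```text
clock: 20.25
position: [0.5982, -0.1121, 0.1709]
eef_rot: [[1.0, -0.0, -0.0], [-0.0, -1.0, -0.0], [-0.0, 0.0, -1.0]]
ft_force: [-0.5, 0.3, -2.4]
gripper_width: 0.0087
grasp_force: 30.5
```

Run:
```python
from h import *
s=sense(); print(s['position'],s['ft_force'],s['gripper_width'],s['grasp_force'])
f=imaging.grab_frame("scene"); cv2.imwrite("pics/sc5.png",f); t=imaging.grab_frame("top"); cv2.imwrite("pics/tp5.png",t)
a=cv2.resize(f[120:270,210:360],None,fx=2.6,fy=2.6,interpolation=cv2.INTER_CUBIC); b=cv2.resize(t[110:260,280:430],None,fx=2.6,fy=2.6,interpolation=cv2.INTER_CUBIC)
cv2.imwrite("pics/m5.png",np.hstack([a,b]))
```

```text
[ 0.59821791 -0.11206678  0.17088772] [-0.54528942  0.32336784 -2.37720413] 0.008675245942434264 30.521490038372576
```

View pics/m5.png

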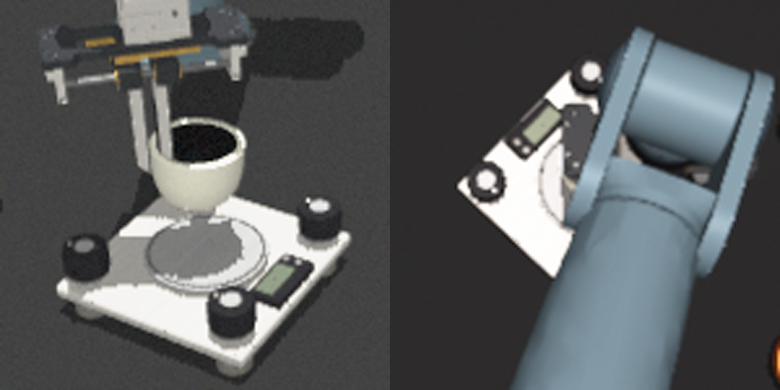

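Request:
{"method": "apply_moves", "body": {"series": [[0.5,0,-0.2,1.5,0],[0.5,0,-0.2,3.5,0],[0.5,0,-0.2,5.2,0],[0.5,0,-0.2,6.2,0],[0.5,0,-0.2,6.5,0],[0.5,0,-0.2,6.7,0],[0.5,0,-0.2,6.7,0]]}}

```text
clock: 21.22
position: [0.5987, -0.1094, 0.1045]
eef_rot: [[1.0, 0.001, 0.001], [0.001, -1.0, -0.0], [0.001, 0.0, -1.0]]
ft_force: [-0.2, -0.4, -2.1]
gripper_width: 0.0091
grasp_force: 30.5
```

Request:
{"method": "apply_moves", "body": {"series": [[0.5,0,0,0.1,0],[0.5,0,0,0.2,0],[0.5,0,0,0.3,0],[0.5,0,0,0.4,0],[0.5,0,0,0.4,0]]}}

```text
clock: 21.85
position: [0.599, -0.1099, 0.101]
eef_rot: [[1.0, 0.001, 0.001], [0.001, -1.0, -0.001], [0.001, 0.001, -1.0]]
ft_force: [-1.6, -2.8, 3.5]
gripper_width: 0.009
grasp_force: 30.7
```

Request:
{"method": "apply_moves", "body": {"series": [[1.2,0,0,-0.05,0],[1.8,0,0,-0.05,0],[2.6,0,0,-0.05,0],[3.4,0,0,-0.05,0],[3.4,0,0,-0.05,0],[3.4,0,0,-1,0],[3.4,0,0,-3,0],[3.4,0,0,-6,0],[3.4,0,0,-10,0],[3.4,-2,5,-12,0],[3.4,-4,11,-12,0],[3.4,-5,17,-12,0],[3.4,-6,23,-12,0],[3.4,-6,28,-12,0],[3.4,-6,28,-12,0]]}}

```text
clock: 23.72
position: [0.538, -0.3928, 0.2216]
eef_rot: [[1.0, -0.003, 0.001], [-0.003, -1.0, -0.002], [0.001, 0.002, -1.0]]
ft_force: [0.1, 0.5, 0.1]
gripper_width: 0.0341
grasp_force: 0.0
```

Run:
```python
from h import *
s=sense(); print(s['clock'],s['position'],s['ft_force'])
f=imaging.grab_frame("scene"); t=imaging.grab_frame("top")
a=cv2.resize(f[120:270,210:360],None,fx=2.6,fy=2.6,interpolation=cv2.INTER_CUBIC); b=cv2.resize(t[110:260,280:430],None,fx=2.6,fy=2.6,interpolation=cv2.INTER_CUBIC)
cv2.imwrite("pics/m6.png",np.hstack([a,b]))
g=cv2.cvtColor(t,cv2.COLOR_BGR2GRAY)
m=np.zeros_like(g); m[160:205,335:385]=(g[160:205,335:385]<70)*255
c=max(cv2.findContours(m,0,1)[0],key=cv2.contourArea); e=cv2.fitEllipse(c); print("bowl",e,ray("top",[e[0]],.108))
r=marks()
for k in r: print(k,*r[k])
```

```text
23.725 [ 0.53798092 -0.39279587  0.22156149] [0.14245813 0.48270457 0.10181363]
bowl ((359.49664306640625, 174.947021484375), (24.427993774414062, 24.930477142333984), 83.1825942993164) [[ 0.6015637  -0.06742534  0.108     ]]
a [ 0.6    -0.1857  0.078 ] 37.56 242.5 178.0 45.0
b [ 0.7188 -0.064   0.078 ] 35.0 229.7 153.0 45.0
c [0.5958 0.0539 0.078 ] 43.08 216.2 209.0 54.0
d [ 0.4785 -0.067   0.078 ] 39.96 227.9 203.0 52.0
```

View pics/m6.png

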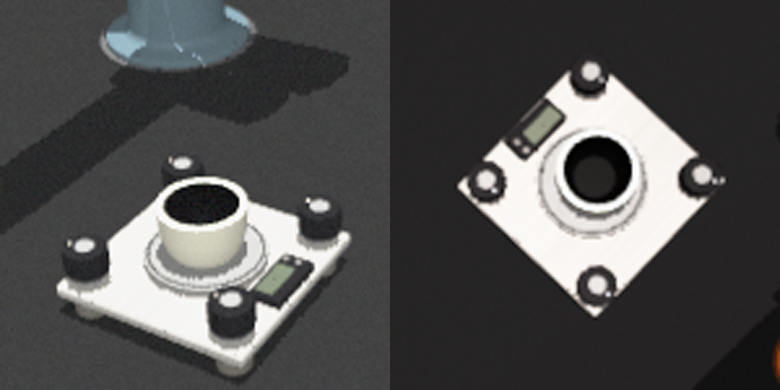

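The bowl stands upright about 3–4 mm from the pan centre. The scale is unmoved, its marks agree with equal opposite sums (a+c ≈ b+d), and the arm is clear.

```bash
python3 -c "
from rig import manip; print(manip.hand_in())"
```

```text
the job is handed in; nothing more can be done
None
```

Job handed in at 23.7 s; no verdict came back. Knob a is turned about 4.1 rad clockwise, so the scale should sit level on all four feet (read from the knob marks, not tested by pressing). The white bowl stands upright about 3–4 mm from the pan centre.

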